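Put the demo toys back in their display trays

TASK

The wooden demo toys are scattered over the toy-shop counter. Put each one back in the display tray shaped for it: car, locomotive, house and round tower each upright, flat on the floor of its own tray, inside the rim and let go. Leave the roll of stickers and the small tin where they stand.

Things in the scene. Friction and masses are not known exactly. Their poses are not given: they have to be found in the camera images.
- car: Loose pale-wood toy car, 88 long (x) by 44 wide (y) by 48 high; 44 mm wide flat sides: chassis 6 to 26 mm up, over it a 46 mm long cabin centred 6 mm behind the middle (-x) up to 48 mm; dark wheels; about 0.09 kg. Origin at the centre of its underside, z up. x along its length, front at +x; pinch across y at the middle.
- loco: Loose pale-wood toy steam locomotive, 120 long (x) by 40 wide (y) by 66 high: chassis with flat 40 mm wide sides 6 to 22 mm up, round boiler 36 mm across up to 56 mm, cab 65 mm high over the rear (x from -60 to -20 mm), small funnel 66 mm high at x = +40 mm; about 0.12 kg. Origin at the centre of its underside, z up. x along its length, front at +x; pinch across y at the middle.
- house: Loose pale-wood toy house, 52 by 52 mm square walls 40 mm high, dark gable roof with ridge along x up to about 57 mm, no overhang; about 0.09 kg. Origin at the centre of its underside, z up. x and y square to its walls.
- tower: Loose pale-wood round toy tower, straight drum 48 mm in diameter and 46 mm high, above it a narrower dark neck and a small cone 42 mm wide, 72 mm high in all; about 0.09 kg. Origin at the centre of its underside, z up.
- car_tray: For the car. Display tray fixed to the counter: white floor 6 mm above the counter inside a plain grey rim 4 mm thick whose top is 14 mm above the counter. Rectangular, 104 by 60 mm inside (long way along x), 112 by 68 outside; the car lies along it, either way round, with 8 mm to spare all round. Origin at the centre of its underside, z up.
- loco_tray: For the locomotive: the longest tray. Display tray fixed to the counter: white floor 6 mm above the counter inside a plain grey rim 4 mm thick whose top is 14 mm above the counter. Rectangular, 136 by 56 mm inside (long way along x), 144 by 64 outside; the locomotive lies along it, either way round, with 8 mm to spare all round. Origin at the centre of its underside, z up.
- house_tray: For the house: the square tray. Display tray fixed to the counter: white floor 6 mm above the counter inside a plain grey rim 4 mm thick whose top is 14 mm above the counter. 68 by 68 mm inside, 76 by 76 outside; the house stands square in it, any way round, with 8 mm to spare all round. Origin at the centre of its underside, z up.
- tower_tray: For the tower: the round tray. Display tray fixed to the counter: white floor 6 mm above the counter inside a plain grey rim 4 mm thick whose top is 14 mm above the counter. 64 mm inside diameter, 72 outside; the tower stands in it with 8 mm to spare all round. Origin at the centre of its underside, z up.
- sticker_roll: Bystander, to be left alone: loose upright roll of white price stickers, 44 mm in diameter with a 24 mm hole, 22 mm high, among the toys and trays. Origin at the centre of its underside, z up.
- tin: Bystander, to be left alone: loose closed round steel tin, 40 mm in diameter and 45 mm high, among the toys and trays. Origin at the centre of its underside, z up.
Things that resemble listed ones, but are neither listed nor needed, are in the scene too. Leave any green or yellow look-alike of the tower alone.

How it is judged:
By the outcome, as a careful person would: the job done as asked, in the order asked, and still so for the second after the job is handed in, with the robot touching nothing.
It also fails if it takes over 104 s, if anything falls off the work surface, if the arm or the gripper's body presses on something with over 40 N, if the wrist force passes 120 N, or if a joint passes its speed limit or range.

ROBOT

A 6-joint arm with a two-finger parallel gripper is mounted at the origin on the work surface. World frame = base frame: x ahead of the robot, y to its left, z up, the work surface at z = 0. Lengths are in mm, angles in degrees, forces in N, time in s.
With the tool pointing down it reaches from about 300 to 850 mm from the base axis. Payload 4.2 kg.
Tool frame: the origin (TCP) lies at the very end of the fingers, on their centre line; the grasp point (between the pads) lies 19 mm behind it (env.tcp_to_grasp is the distance from the TCP to the grasp point, in mm); z points along the fingers, y is the line along which they close (so a half turn about z gives the same grasp; the last joint's range is limited). The gripper opens to 91 mm and grips with 3 to 60 N. Pads are 32 mm wide; open, the fingers measure 118 mm over their backs; the gripper's body (76 mm by 178 mm) begins 60 mm behind the grasp point.
Start: joints at [-77.177, 18.312, 89.639, -0, 72.044, -1.146], TCP at [138.803, -558.012, 213.976] pointing down, gripper open.
Joint ranges: [-177.97, 177.97], [-48.28, 115.42], [12.27, 149.76], [-77.06, 257.06], [2.81, 150.46], [-146.56, 146.56]. Speed limits (degrees/s): [147.25, 147.25, 180, 180, 180, 180].

INTERFACE

Orientations are given as [roll, pitch, yaw] about the fixed x, y, z axes, in that order (R = Rz(yaw) Ry(pitch) Rx(roll)).
In Python, from workcell import env gives the robot as it stands.
- The arm moves only by the tool move_arm, never from a script. Its argument "plan" is a list of rows, each a list of 3 entries, a list of its own where there are three numbers: the shift along the world's x, y, z in cm, then the turn about the world's z in degrees, then the closure, from 0 (fully open) to 1 (shut). In form: [[[x, y, z], turn, claw], ...]. A call has 1 to 5 rows; each row shifts and turns the commanded pose from where the row before left it; what a row does not reach is not made up. A row lasts 1/10 s, in which the tool goes at most 50 mm and 8.59 degrees, less where a joint would pass 70% of its speed; a pose out of reach is approached as far as the arm can. A call is refused whole if a number of a shift passes 5 or a number of a turn 8.59, either way. A call with a gripper value outside its range is refused whole. The fingers move at their own pace and stop on an object; "squeeze" is the grip in N (left out, the last holds). Time passes only in rows, so rows that do not move let the fingers close. It gives the time, the measured TCP pose, the force, the opening and the grip force at its end, in the units of the state.
- env.state(): the state, without advancing time (a new reading comes with each control period).
- env.grab_frame(name): name is "scene" or "top" or "wrist"; returns a dict with "frame" (384x512x3 uint8, red, green, blue), "z_map" (384x512 float32, mm along the optical axis (not along the pixel's ray), 0 where there is no reading), "fovy" (degrees; the focal length in pixels is half the picture's height over the tangent of half this angle, whatever the lens; pixels are square), "cx", "cy" (the principal point, pixels), "D" ([k1, k2, p1, p2, k3] as OpenCV has them; the pictures are not rectified), "position" and "orientation" of the camera in the world. Camera axes: x right, y down, z forward; pixel columns grow to the right and rows downward; lengths in mm; the calibration is good to about 2 mm. A picture is of the moment at which its call begins.
- env.job_done(): hands the job in; it is judged then, once.
Trained networks look in a picture, given as the dict that the camera call returned (one of the last four; its "shot" number tells which), for a name from the list of things; names that differ only in an ending like _2 or _b are one class to them, and where a whole thing is asked for, a point or a joint stands for the part that bears it (a point fixed in the world has none). Each returns a list of dicts, best first, with "score" (0 to 1); they miss things now and then, are a little off and sometimes report something else, mostly with a low value. They report only what shows in the picture. A call takes as long as a camera call. They do not tell look-alikes from the thing itself.
- env.search_frame(picture, label): "point" ([column, row] in pixels, amid what is visible of it).
- env.landmark_of(picture, label): "point" ([column, row] in pixels: a listed point, or the origin of a listed thing).
The state is a dict: "time_s": time; "qpos": joint angles; "qvel": joint speeds; "effort": joint torques, N m; "ee_pos": TCP position; "ee_rot": TCP orientation; "force": force on the tool from outside, world axes, zero at the start; "torque": the same for the moment, N m; "gripper_width": finger opening in mm; "gripper_force": force on a finger pad.
Only numpy, scipy, OpenCV 4.12 (cv2) and the standard library are available. Lean on these libraries where they do the work, as an engineer would, in place of code of your own. Each camera call takes 0.05 s, during which the arm holds its last target. There are 200 camera calls.

## Working session

There is one attempt and no reset: what is moved stays moved. The work goes in short steps, Python scripts to look and compute and a tool call to move; the robot and the scene stay as the last step left them, time stands still between calls to the robot, and variables do not carry over. Pictures are saved under pics/ and viewed, at most 14 in all, crops included, and the job is handed in when it is done.

Besides the shell and the picture viewer there is one more tool, called after "Request:" as name(argument=value, ...) on one line, values as JSON. move_arm: Moves the arm, as the interface text tells. Its arguments: {"type":"object","properties":{"plan":{"type":"array","items":{"type":"array"}},"squeeze":{"type":"number"}},"required":["plan"]}

```bash
mkdir -p pics; ls; cat > h.py <<'E'
import numpy as np, cv2
from scipy.spatial.transform import Rotation as R
from workcell import env
def K(d):
    f=d["frame"].shape[0]/2/np.tan(np.radians(d["fovy"])/2)
    return np.array([[f,0,d["cx"]],[0,f,d["cy"]],[0,0,1.]])
def pose(d):
    return R.from_euler("xyz",d["orientation"],degrees=True).as_matrix(),np.array(d["position"],float)
def cloud(d):
    h,w=d["z_map"].shape
    u,v=np.meshgrid(np.arange(w),np.arange(h))
    p=cv2.undistortPoints(np.stack([u,v],-1).reshape(-1,1,2).astype(np.float64),K(d),np.array(d["D"],float)).reshape(h,w,2)
    z=d["z_map"][...,None]
    c=np.concatenate([p*z,z],-1)
    Rm,t=pose(d)
    W=c@Rm.T+t; W[d["z_map"]<=0]=np.nan
    return W
def save(d,n): cv2.imwrite("pics/"+n,d["frame"][...,::-1])
E
python3 - <<'E'
from h import *
for n in ["top","scene"]:
    d=env.grab_frame(n); print(n,d["position"],d["orientation"],d["fovy"],d["D"])
    cv2.imwrite("pics/%s0.png"%n,cv2.resize(d["frame"][...,::-1],(800,600)))
    W=cloud(d)
    np.savez("/tmp/%s0.npz"%n,W=W,f=d["frame"])
    for l in "car loco house tower car_tray loco_tray house_tray tower_tray sticker_roll tin".split():
        for r in env.landmark_of(d,l)[:4]:
            u,v=np.round(r["point"]).astype(int); print(l,round(r["score"],2),u,v,W[min(v,383),min(u,511)].round(0))
print(env.state())
E
```

```text
pics
top [3.48661450e+02 6.92290702e-01 1.32967592e+03] [-171.98736065    0.46672326  -89.68545487] 44.508898207902305 [-0.16636866  0.          0.          0.          0.        ]
car 0.9 234 216 [451.  76.  48.]
loco 0.69 354 235 [ 400. -253.   49.]
house 0.71 309 147 [ 644. -131.   51.]
tower 0.62 134 215 [452. 356.  44.]
tower 0.53 141 181 [547. 339.  46.]
tower 0.5 145 146 [644. 328.  60.]
car_tray 0.64 217 144 [662. 130.   7.]
car_tray 0.35 164 242 [379. 277.   4.]
loco_tray 0.66 387 184 [ 547. -360.   10.]
house_tray 0.62 290 213 [463. -80.   9.]
house_tray 0.6 212 142 [669. 145.   3.]
house_tray 0.41 389 183 [ 551. -368.    4.]
tower_tray 0.95 164 243 [376. 276.   6.]
sticker_roll 0.44 261 175 [573.   3.  -2.]
tin 0.68 341 195 [ 510. -219.   50.]
scene [1010.45033667  -16.31485956  852.08671105] [-148.20017061   -0.47680931   87.27041343] 52.54186310070248 [0.04624734 0.         0.         0.         0.        ]
car 0.83 276 179 [475.  74.  34.]
loco 0.86 145 168 [ 420. -260.   23.]
house 0.58 191 251 [ 667. -130.   50.]
tower 0.98 392 210 [580. 340.  43.]
tower 0.79 388 180 
[... 354 characters left out ...]
4 [ 533. -226.   31.]
{'time_s': 1.1, 'qpos': array([-7.71778073e+01,  1.83098823e+01,  8.96405774e+01,  4.53663470e-04,
        7.20441622e+01, -1.14418817e+00]), 'qvel': array([-0.02717745, -0.12525082, -0.02327758, -0.06009202,  0.03164164,
        0.05065748]), 'effort': array([ 8.57864325e-04, -4.12366247e+01, -2.32234240e+01,  7.25436187e-02,
        3.77585285e-02, -1.25436625e-05]), 'ee_pos': array([ 138.79761915, -557.99614669,  213.9854626 ]), 'ee_rot': array([ 1.79994614e+02, -3.24101447e-04,  1.39662411e+01]), 'force': array([ 0.12886473, -0.45058001, -0.47640755]), 'torque': array([-0.01640366,  0.03161026,  0.06632457]), 'gripper_force': 0.0, 'gripper_width': 91.25786759606461}
```

View pictures.

View pics/top0.png

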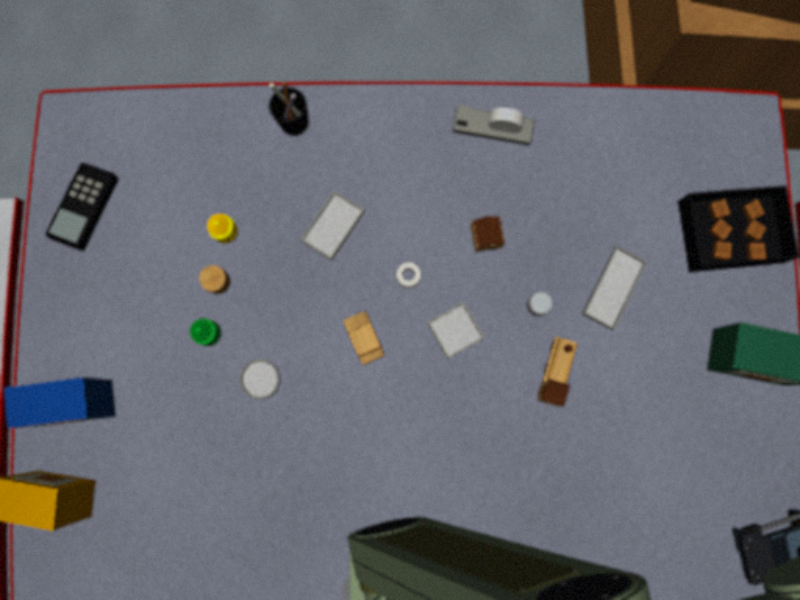

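View pics/scene0.png

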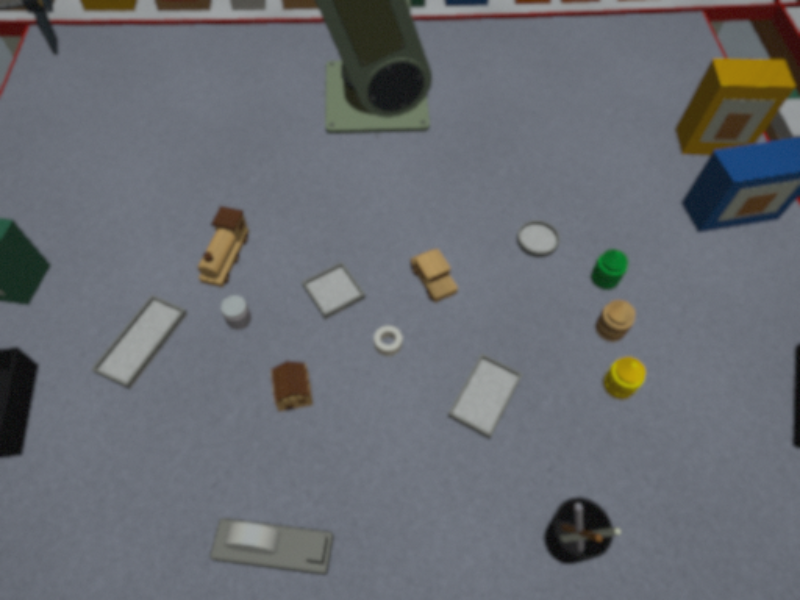

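```bash
python3 - <<'E'
from h import *
t=dict(car=(363,337),loco=(558,370),house=(488,233),tower=(213,279),car_tray=(333,226),loco_tray=(614,288),house_tray=(455,330),tower_tray=(260,379),tin=(540,303),roll=(408,274),green=(204,331),yellow=(221,227))
T=np.load("/tmp/top0.npz");S=np.load("/tmp/scene0.npz")
W=T["W"]; n=W[200:300,200:330,2]
print("table z med/std", np.nanmedian(n),np.nanstd(W[260:280,200:220,2]), np.nanmedian(S["W"][300:340,200:300,2]))
for k,(u,v) in t.items():
    c=W[int(v*.64),int(u*.64)]
    for nm,D in (("top",T),("scene",S)):
        P=D["W"].reshape(-1,3); C=D["f"].reshape(-1,3).astype(int)
        near=np.hypot(*(P[:,:2]-c[:2]).T)<(95 if 'tray' in k or k=="loco" else 60)
        if "tray" in k: m=near&(P[:,2]<22)&(C.min(1)>125)
        else: m=near&(P[:,2]>(10 if k=="roll" else 22))
        Q=P[m]
        # largest cluster by xy
        img=np.zeros((240,240),np.uint8); ij=((Q[:,:2]-c[:2])+120).astype(int); img[ij[:,0],ij[:,1]]=1
        img=cv2.dilate(img,np.ones((7,7))); _,lab=cv2.connectedComponents(img); L=lab[ij[:,0],ij[:,1]]
        d=np.hypot(*(Q[:,:2]-c[:2]).T); L0=L[d.argmin()]; Q=Q[L==L0]
        r=cv2.minAreaRect(Q[:,:2].astype(np.float32)); print(k,nm,len(Q),np.round(r[0],1),np.round(r[1],1),round(r[2],1),"z",np.percentile(Q[:,2],[5,50,95]).round(0),"med",Q.mean(0).round(1))
E
```

```text
table z med/std 0.1648475613728806 2.709124278664641 1.1549138032614223
car top 480 [454.5  81.9] [87.6 44.8] 25.1 z [23. 44. 51.] med [452.9  80.9  38.3]
car scene 561 [455.8  77.4] [91.7 45.1] 25.8 z [25. 43. 51.] med [463.5  78.3  39. ]
loco top 652 [ 393.5 -265.1] [ 43.1 120.4] 72.8 z [32. 55. 67.] med [ 389.3 -260.6   54.4]
loco scene 877 [ 396.2 -267.6] [ 41.4 122.5] 73.2 z [23. 54. 68.] med [ 400.1 -262.2   50.7]
house top 369 [ 644.7 -142.4] [53.8 53.3] 9.9 z [32. 47. 57.] med [ 641.8 -140.3   46.2]
house scene 620 [ 645.6 -144.6] [53.6 51.6] 9.7 z [29. 48. 58.] med [ 650.1 -143.3   47.3]
tower top 240 [556.6 353.3] [42.3 45.7] 34.7 z [30. 58. 70.] med [554.1 349.7  54.6]
tower scene 411 [562. 350.] [42.9 44.8] 5.9 z [26. 53. 72.] med [566.3 345.7  52.2]
car_tray top 740 [661.9 142.9] [ 62.5 106.9] 57.2 z [ 1.  6. 13.] med [662.6 143.3   6.6]
car_tray scene 1088 [665. 140.] [ 62.7 105.8] 56.8 z [ 5.  8. 11.] med [665.5 140.3   8. ]
loco_tray top 886 [ 548.4 -377. ] [ 59.2 138.8] 61.6 z [ 1.  5. 11.] med [ 548.  -378.2    5.7]
loco_tray scene 1065 [ 550.6 -380.5] [ 57.7 137.2]
[... 404 characters left out ...]
2   8. ]
tin top 166 [ 514.9 -232.1] [37.5 35.4] 17.0 z [28. 44. 49.] med [ 513.9 -231.5   42.3]
tin scene 258 [ 517.1 -235.1] [37.8 38.5] 80.4 z [26. 46. 49.] med [ 521.4 -234.2   41.9]
roll top 139 [568.9   2.5] [42.3 39.8] 0.2 z [16. 21. 26.] med [569.    2.5  20.9]
roll scene 219 [571.7  -1.6] [42.3 42.7] 51.9 z [13. 23. 25.] med [573.2  -1.6  21.6]
green top 255 [459.8 367.1] [44.3 47. ] 57.1 z [30. 59. 71.] med [459.1 363.4  55.4]
green scene 374 [465.4 362.9] [46.5 42.8] 31.3 z [26. 51. 70.] med [471.9 359.8  51.3]
yellow top 250 [650.9 343.5] [43.4 46.9] 80.4 z [28. 58. 70.] med [647.5 340.2  54.1]
yellow scene 494 [657.1 340.4] [45.7 45.8] 1.9 z [27. 58. 71.] med [661.7 335.8  53. ]
```

Request:
move_arm(plan=[[[2.1, 4.25, 0], 0.8, 0], [[2.1, 4.25, 0], 0.8, 0], [[2.1, 4.25, 0], 0.8, 0], [[2.1, 4.25, 0], 0.8, 0], [[2.1, 4.25, 0], 0.8, 0]], squeeze=25)

```text
time_s: 1.6
ee_pos: [244.3, -343.8, 214.1]
ee_rot: [180.0, -0.0, 18.0]
force: [1.0, -0.1, -0.2]
gripper_width: 90.9
gripper_force: 0.0
```

Request:
move_arm(plan=[[[2.1, 4.25, 0], 0.8, 0], [[2.1, 4.25, 0], 0.8, 0], [[2.1, 4.25, 0], 0.8, 0], [[2.1, 4.25, 0], 0.8, 0], [[2.1, 4.25, 0], 0.8, 0]])

```text
time_s: 2.1
ee_pos: [349.3, -131.3, 214.4]
ee_rot: [179.9, -0.1, 22.0]
force: [1.2, -0.4, 0.3]
gripper_width: 90.9
gripper_force: 0.0
```

Request:
move_arm(plan=[[[2.1, 4.25, 0], 0.8, 0], [[2.1, 4.25, 0], 0.8, 0], [[2.1, 4.25, 0], 0.8, 0], [[2.1, 4.25, 0], 0.8, 0], [[2.1, 4.25, 0], 0.8, 0]])

```text
time_s: 2.6
ee_pos: [454.4, 81.6, 214.2]
ee_rot: [180.0, -0.0, 26.0]
force: [0.4, -0.0, 0.1]
gripper_width: 91.1
gripper_force: 0.0
```

Request:
move_arm(plan=[[[0, 0, 0], 0, 0], [[0, 0, 0], 0, 0]])

```text
time_s: 2.8
ee_pos: [453.7, 80.1, 213.6]
ee_rot: [180.0, 0.1, 26.1]
force: [-0.5, -0.5, -0.1]
gripper_width: 91.1
gripper_force: 0.0
```

Tracking is excellent. Check with the wrist camera.

```bash
cat >> h.py <<'E'
def meas(W,c,zlo,zhi,rad):
    P=W.reshape(-1,3); m=(np.hypot(P[:,0]-c[0],P[:,1]-c[1])<rad)&(P[:,2]>zlo)&(P[:,2]<zhi); Q=P[m]
    r=cv2.minAreaRect(Q[:,:2].astype(np.float32)); print(len(Q),np.round(r[0],1),np.round(r[1],1),round(r[2],1),"z",np.percentile(Q[:,2],[5,50,95]).round(0))
E
python3 - <<'E'
from h import *
d=env.grab_frame("wrist"); save(d,"w1.png"); W=cloud(d); print(d["position"],d["orientation"])
meas(W,(455,79),15,60,70); meas(W,(455,79),8,60,70); P=W.reshape(-1,3); print(np.nanmedian(P[:,2]))
E
```

```text
[513.2793547  109.91556182 384.52122497] [ 1.66248057e+02 -5.41272975e-02 -6.39226078e+01]
2281 [455.7  80. ] [88.  44.9] 24.0 z [25. 46. 49.]
2288 [455.7  80. ] [88.  44.9] 24.0 z [25. 46. 49.]
1.377021023286943
```

View pics/w1.png

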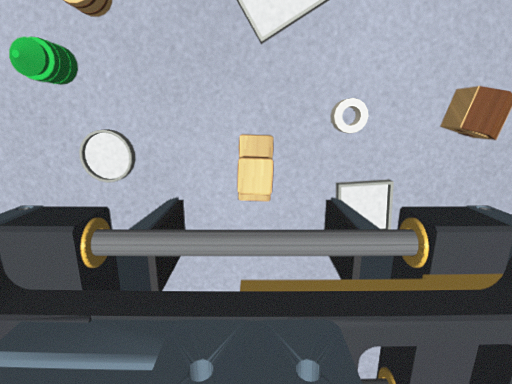

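Request:
move_arm(plan=[[[0.2, 0, -5], -2, 0], [[0, 0, -5], 0, 0], [[0, 0, -5], 0, 0], [[0, 0, -3.5], 0, 0], [[0, 0, -1.66], 0, 0]])

```text
time_s: 3.35
ee_pos: [452.9, 77.4, 9.8]
ee_rot: [-179.9, 0.3, 23.8]
force: [0.5, 0.4, -0.1]
gripper_width: 90.9
gripper_force: 0.0
```

Request:
move_arm(plan=[[[0, 0, 0], 0, 0.3], [[0, 0, 0], 0, 0.5], [[0, 0, 0], 0, 0.6], [[0, 0, 0], 0, 0.7], [[0, 0, 0], 0, 0.7]])

```text
time_s: 3.85
ee_pos: [456.4, 79.5, 13.4]
ee_rot: [180.0, -0.1, 24.0]
force: [0.0, -0.2, -0.2]
gripper_width: 54.1
gripper_force: 0.0
```

Request:
move_arm(plan=[[[0, 0, 0], 0, 0.7], [[0, 0, 0], 0, 0.7], [[0, 0, 0], 0, 0.7], [[0, 0, 0], 0, 0.7]])

```text
time_s: 4.25
ee_pos: [456.1, 79.6, 12.9]
ee_rot: [180.0, -0.0, 24.0]
force: [-1.1, 0.3, 5.3]
gripper_width: 43.8
gripper_force: 25.0
```

Request:
move_arm(plan=[[[0, 0, 2], 0, 0.7], [[0, 0, 3], 0, 0.7], [[1, 0.3, 4], -3, 0.7], [[2, 0.6, 1], -6, 0.7], [[3, 0.9, 0], -8, 0.7]])

```text
time_s: 4.75
ee_pos: [516.5, 97.7, 114.7]
ee_rot: [-180.0, -0.2, 6.7]
force: [0.3, 0.4, -1.0]
gripper_width: 43.8
gripper_force: 25.0
```

Request:
move_arm(plan=[[[3.5, 1, 0], -8, 0.7], [[3.5, 1, 0], -8, 0.7], [[3.5, 1, 0], -8, 0.7], [[3, 1, 0], -8, 0.7], [[1.2, 0.4, 0], -8, 0.7]])

```text
time_s: 5.25
ee_pos: [665.2, 142.4, 111.2]
ee_rot: [-180.0, -0.0, -33.3]
force: [-0.4, -0.8, -0.5]
gripper_width: 43.8
gripper_force: 25.0
```

Request:
move_arm(plan=[[[0, 0, 0], 0, 0.7], [[0, 0, 0], 0, 0.7]])

```text
time_s: 5.45
ee_pos: [661.7, 141.3, 111.4]
ee_rot: [179.9, 0.1, -32.9]
force: [-0.8, 0.5, -0.7]
gripper_width: 43.6
gripper_force: 25.0
```

```bash
python3 - <<'E'
from h import *
for n in ("wrist","top"):
    d=env.grab_frame(n); save(d,n+"2.png"); W=cloud(d)
    C=d["frame"].astype(int); W2=W.copy(); W2[(C.min(2)<125)|(C.max(2)-C.min(2)>40)]=np.nan
    meas(W2,(663,142),-5,20,75); meas(W,(663,142),50,145,65)
print(env.state()["ee_pos"],env.state()["ee_rot"])
E
```

```text
7885 [680.4 131.1] [149.7 108. ] 58.1 z [-1.  1. 14.]
5444 [671.4 135.4] [65.4 64.9] 57.2 z [120. 125. 144.]
6 [644.7  79.9] [ 8.4 45.5] 73.5 z [-2.  2.  8.]
9 [671.3 130. ] [ 3.3 24.9] 83.5 z [121. 125. 144.]
[661.52186538 141.14279573 112.14432605] [ 1.79925945e+02  6.70718604e-02 -3.29240163e+01]
```

View pics/wrist2.png

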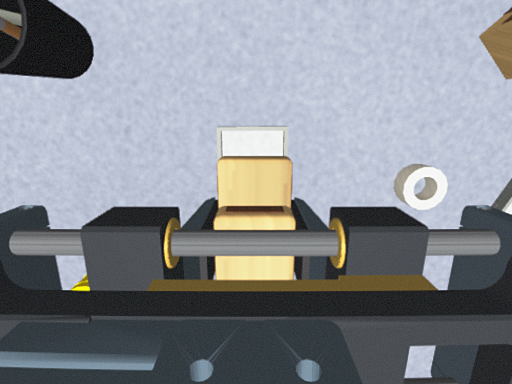

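Request:
move_arm(plan=[[[0.1, 0, -4], 0, 0.7], [[0, 0, -3], 0, 0.7], [[0, 0, -1.5], 0, 0.7], [[0, 0, -0.4], 0, 0.7], [[0, 0, 0], 0, 0.7]])

```text
time_s: 6.05
ee_pos: [663.9, 141.5, 23.9]
ee_rot: [-180.0, -0.0, -33.0]
force: [0.4, -1.5, -0.1]
gripper_width: 43.8
gripper_force: 25.0
```

Request:
move_arm(plan=[[[0, 0, 0], 0, 0.7], [[0, 0, 0], 0, 0.7]])

```text
time_s: 6.25
ee_pos: [664.9, 141.7, 25.2]
ee_rot: [-179.9, -0.1, -33.0]
force: [0.1, 0.6, -1.3]
gripper_width: 44.1
gripper_force: 25.0
```

Request:
move_arm(plan=[[[0, 0, -0.2], 0, 0.7], [[0, 0, -0.15], 0, 0.7], [[0, 0, 0], 0, 0.7]])

```text
time_s: 6.55
ee_pos: [663.7, 141.4, 19.8]
ee_rot: [180.0, 0.0, -33.0]
force: [-0.9, -1.2, -1.4]
gripper_width: 44.0
gripper_force: 25.0
```

Request:
move_arm(plan=[[[0, 0, -0.05], 0, 0.7], [[0, 0, 0], 0, 0.45], [[0, 0, 0], 0, 0.3], [[0, 0, 0], 0, 0.1], [[0, 0, 0], 0, 0]])

```text
time_s: 7.05
ee_pos: [663.9, 141.5, 19.5]
ee_rot: [-180.0, -0.0, -33.0]
force: [-0.3, 1.5, -0.1]
gripper_width: 71.2
gripper_force: 0.0
```

Request:
move_arm(plan=[[[0, 0, 0], 0, 0], [[0, 0, 2], 0, 0], [[0, 0, 4], 0, 0], [[0, 0, 5], 0, 0], [[0, 0, 5], 0, 0]])

```text
time_s: 7.55
ee_pos: [663.3, 141.4, 180.7]
ee_rot: [179.9, 0.0, -33.0]
force: [1.2, -0.3, 1.2]
gripper_width: 91.3
gripper_force: 0.0
```

```bash
python3 - <<'E'
from h import *
d=env.grab_frame("wrist"); save(d,"w3.png"); W=cloud(d)
meas(W,(663,142),22,80,75); meas(W,(663,142),10,80,75); print(env.state()["ee_pos"])
E
```

```text
2810 [663.6 141.6] [44.9 87.6] 57.3 z [31. 53. 55.]
3817 [664.7 141.6] [ 68.2 112.4] 57.6 z [13. 33. 55.]
[668.05203171 142.30757236 191.49482336]
```

View pics/w3.png

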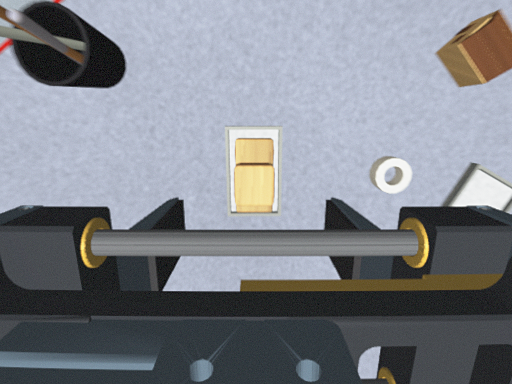

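Request:
move_arm(plan=[[[-2.4, -3.6, 0], 1.5, 0], [[-2.7, -4.1, 0], 1.6, 0], [[-2.7, -4.1, 0], 1.6, 0], [[-2.7, -4.1, 0], 1.6, 0], [[-2.7, -4.1, 0], 1.6, 0]])

```text
time_s: 8.1
ee_pos: [530.5, -59.8, 179.4]
ee_rot: [180.0, -0.0, -25.0]
force: [1.2, -1.0, -0.5]
gripper_width: 91.5
gripper_force: 0.0
```

Request:
move_arm(plan=[[[-2.7, -4.1, 0], 1.6, 0], [[-2.7, -4.1, 0], 1.6, 0], [[-2.7, -4.1, 0], 1.6, 0], [[-2.7, -4.1, 0], 1.6, 0], [[-2.7, -4.1, 0], 1.6, 0]])

```text
time_s: 8.6
ee_pos: [395.5, -264.9, 179.6]
ee_rot: [180.0, -0.1, -17.1]
force: [1.1, 0.1, 0.4]
gripper_width: 91.4
gripper_force: 0.0
```

Request:
move_arm(plan=[[[0, 0, 0], 0, 0], [[0, 0, 0], 0, 0]])

```text
time_s: 8.8
ee_pos: [396.3, -264.2, 179.4]
ee_rot: [-180.0, -0.0, -17.3]
force: [0.4, 0.3, 0.2]
gripper_width: 91.5
gripper_force: 0.0
```

```bash
python3 - <<'E'
from h import *
d=env.grab_frame("wrist"); save(d,"w4.png"); W=cloud(d)
meas(W,(395,-266),15,80,75); meas(W,(395,-266),35,80,75);meas(W,(549,-379),3,22,90); print(env.state()["ee_pos"],env.state()["ee_rot"])
E
```

```text
3631 [ 399.5 -267.6] [ 40.1 112.8] 73.6 z [22. 55. 66.]
3345 [ 397.5 -267.5] [ 39.5 108.7] 72.6 z [44. 55. 66.]
4720 [ 526.2 -369.5] [133.2  92. ] 61.9 z [ 5.  6. 15.]
[ 396.88995207 -263.35106504  179.40101059] [-1.79976227e+02 -1.84128037e-02 -1.71950325e+01]
```

View pics/w4.png

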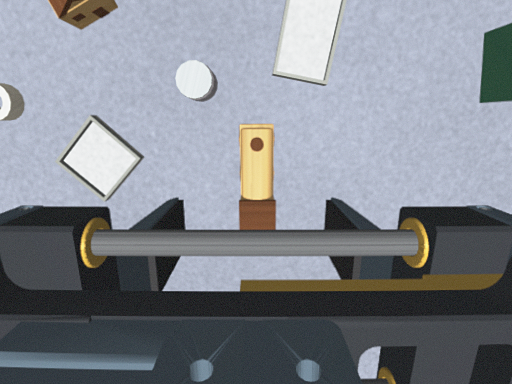

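Request:
move_arm(plan=[[[0, -0.25, -5], 0.4, 0], [[0, 0, -5], 0, 0], [[0, 0, -4], 0, 0], [[0, 0, -2], 0, 0], [[0, 0, -0.7], 0, 0]])

```text
time_s: 9.35
ee_pos: [396.4, -263.6, 10.2]
ee_rot: [-179.9, 0.3, -16.6]
force: [-0.8, -0.1, 0.4]
gripper_width: 91.5
gripper_force: 0.0
```

Request:
move_arm(plan=[[[0, 0, 0], 0, 0.3], [[0, 0, 0], 0, 0.5], [[0, 0, 0], 0, 0.6], [[0, 0, 0], 0, 0.7], [[0, 0, 0], 0, 0.75]])

```text
time_s: 9.85
ee_pos: [397.2, -266.3, 13.3]
ee_rot: [180.0, -0.1, -16.7]
force: [-0.1, 0.5, -0.1]
gripper_width: 54.1
gripper_force: 0.0
```

Request:
move_arm(plan=[[[0, 0, 0], 0, 0.75], [[0, 0, 0], 0, 0.75], [[0, 0, 0], 0, 0.75], [[0, 0, 0], 0, 0.75], [[0, 0, 0], 0, 0.75]])

```text
time_s: 10.35
ee_pos: [396.9, -266.2, 12.7]
ee_rot: [180.0, -0.0, -16.7]
force: [-1.6, -1.1, 4.5]
gripper_width: 39.9
gripper_force: 25.0
```

Request:
move_arm(plan=[[[0, 0, 2], 0, 0.75], [[0, 0, 3], 0, 0.75], [[0.5, -0.3, 4], -1, 0.75], [[2, -1.5, 1], -2, 0.75], [[3, -2.3, 0], -2.5, 0.75]])

```text
time_s: 10.85
ee_pos: [452.1, -307.0, 114.6]
ee_rot: [180.0, -0.1, -22.3]
force: [1.0, -1.6, -1.5]
gripper_width: 40.1
gripper_force: 25.0
```

Request:
move_arm(plan=[[[3.5, -2.6, 0], -2.5, 0.75], [[3.5, -2.5, 0], -2, 0.75], [[2.3, -1.7, 0], -1.5, 0.75], [[0.5, -0.4, 0], -0.5, 0.75], [[0, 0, 0], 0, 0.75]])

```text
time_s: 11.35
ee_pos: [549.5, -378.8, 111.0]
ee_rot: [-180.0, 0.1, -28.7]
force: [0.4, 0.1, -1.4]
gripper_width: 39.8
gripper_force: 25.0
```

Request:
move_arm(plan=[[[0, 0, 0], 0, 0.75]])

```text
time_s: 11.45
ee_pos: [548.4, -377.9, 111.7]
ee_rot: [-180.0, 0.2, -28.7]
force: [-0.3, -0.0, -2.2]
gripper_width: 39.8
gripper_force: 25.0
```

```bash
python3 - <<'E'
from h import *
d=env.grab_frame("wrist"); save(d,"w5.png"); W=cloud(d)
meas(W,(549,-379),5,25,85); print(env.state()["ee_pos"],env.state()["ee_rot"])
E
```

```text
1434 [ 577.2 -394.7] [64.2 82.2] 62.0 z [ 5.  7. 15.]
[ 548.3821799 -377.8947472  112.060424 ] [-1.79985223e+02  1.38640555e-01 -2.87155292e+01]
```

View pics/w5.png

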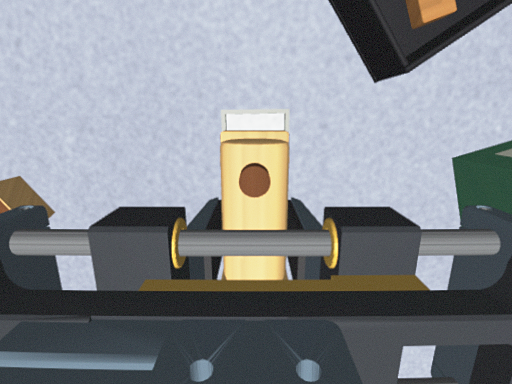

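Request:
move_arm(plan=[[[0.1, -0.12, -4], 0.4, 0.75], [[0, 0, -3], 0, 0.75], [[0, 0, -1.5], 0, 0.75], [[0, 0, -0.3], 0, 0.75], [[0, 0, 0], 0, 0.75]])

```text
time_s: 12.0
ee_pos: [550.9, -380.2, 25.2]
ee_rot: [180.0, -0.0, -28.3]
force: [-0.3, -0.2, -1.1]
gripper_width: 39.8
gripper_force: 25.0
```

Request:
move_arm(plan=[[[0, 0, 0], 0, 0.75], [[0, 0, 0], 0, 0.75]])

```text
time_s: 12.2
ee_pos: [551.7, -380.8, 26.3]
ee_rot: [180.0, -0.2, -28.3]
force: [-0.3, -0.5, -1.8]
gripper_width: 39.6
gripper_force: 25.0
```

Request:
move_arm(plan=[[[0, 0, -0.25], 0, 0.75], [[0, 0, -0.2], 0, 0.75], [[0, 0, 0], 0, 0.75], [[0, 0, 0], 0, 0.75]])

```text
time_s: 12.6
ee_pos: [550.7, -380.2, 19.9]
ee_rot: [180.0, 0.0, -28.3]
force: [0.9, -0.1, -1.7]
gripper_width: 39.9
gripper_force: 25.0
```

Request:
move_arm(plan=[[[0, 0, -0.08], 0, 0.75], [[0, 0, 0], 0, 0.5], [[0, 0, 0], 0, 0.3], [[0, 0, 0], 0, 0.1], [[0, 0, 0], 0, 0]])

```text
time_s: 13.1
ee_pos: [550.9, -380.3, 19.4]
ee_rot: [180.0, -0.0, -28.3]
force: [0.7, -0.5, 0.1]
gripper_width: 66.8
gripper_force: 0.0
```

Request:
move_arm(plan=[[[0, 0, 0], 0, 0], [[0, 0, 2], 0, 0], [[0, 0, 4], 0, 0], [[0, 0, 5], 0, 0], [[0, 0, 5], 0, 0]])

```text
time_s: 13.6
ee_pos: [550.4, -379.9, 180.5]
ee_rot: [-180.0, 0.1, -28.3]
force: [0.4, -1.5, -0.3]
gripper_width: 90.9
gripper_force: 0.0
```

```bash
python3 - <<'E'
from h import *
d=env.grab_frame("wrist"); save(d,"w6.png"); W=cloud(d)
meas(W,(550,-380),22,80,75); meas(W,(550,-380),8,80,75); print(env.state()["ee_pos"])
E
```

```text
3684 [ 554.1 -382.1] [ 40.9 109.4] 61.9 z [28. 61. 72.]
4706 [ 550.3 -380.6] [ 64.2 142.3] 62.1 z [13. 59. 72.]
[ 554.35071736 -382.70190841  191.11683789]
```

View pics/w6.png

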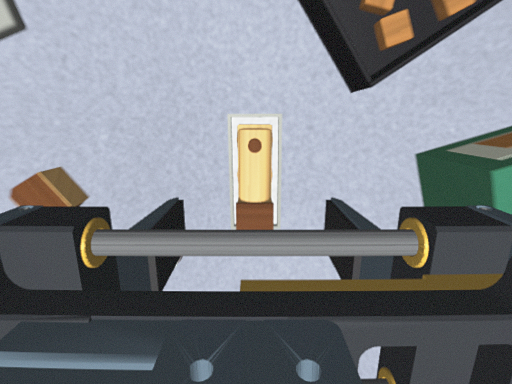

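Request:
move_arm(plan=[[[1.3, 3.2, 0], 6, 0], [[1.6, 4, 0], 6.5, 0], [[1.6, 4.1, 0], 6.5, 0], [[1.6, 4.1, 0], 6.5, 0], [[1.6, 4.1, 0], 6.5, 0]])

```text
time_s: 14.15
ee_pos: [628.2, -183.6, 179.1]
ee_rot: [180.0, -0.0, 3.9]
force: [1.0, -0.5, 0.2]
gripper_width: 91.7
gripper_force: 0.0
```

Request:
move_arm(plan=[[[1.6, 4.1, 0], 6, 0], [[0, 0, 0], 0, 0], [[0, 0, 0], 0, 0]])

```text
time_s: 14.45
ee_pos: [643.9, -143.4, 178.9]
ee_rot: [180.0, 0.0, 9.8]
force: [0.3, -0.7, 0.7]
gripper_width: 91.4
gripper_force: 0.0
```

```bash
python3 - <<'E'
from h import *
d=env.grab_frame("wrist"); save(d,"w7.png"); W=cloud(d)
meas(W,(645,-143),15,80,60); meas(W,(645,-143),30,80,60); print(env.state()["ee_pos"],env.state()["ee_rot"])
E
```

```text
2237 [ 645.8 -143.6] [52.9 52. ] 9.3 z [39. 48. 57.]
2162 [ 645.6 -143.7] [52.4 52. ] 9.3 z [40. 49. 57.]
[ 643.59555765 -144.44862181  178.97169215] [1.79962982e+02 3.14936786e-02 9.66549472e+00]
```

View pics/w7.png

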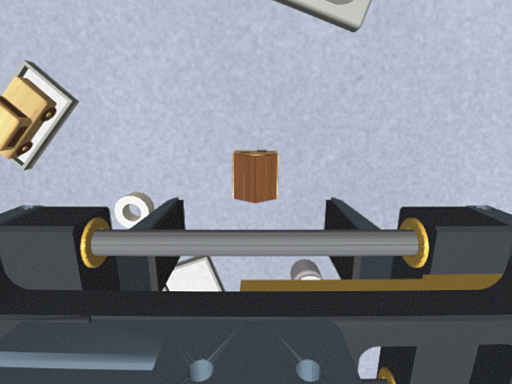

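Request:
move_arm(plan=[[[0.2, 0.05, -5], -0.4, 0], [[0, 0, -5], 0, 0], [[0, 0, -4], 0, 0], [[0, 0, -2], 0, 0], [[0, 0, -0.5], 0, 0]])

```text
time_s: 15.0
ee_pos: [643.1, -145.1, 11.0]
ee_rot: [-179.9, 0.3, 9.1]
force: [0.6, -0.5, 0.2]
gripper_width: 91.2
gripper_force: 0.0
```

Request:
move_arm(plan=[[[0, 0, 0], 0, 0.3], [[0, 0, 0], 0, 0.4], [[0, 0, 0], 0, 0.5], [[0, 0, 0], 0, 0.6], [[0, 0, 0], 0, 0.65]])

```text
time_s: 15.5
ee_pos: [646.2, -143.8, 15.2]
ee_rot: [180.0, -0.1, 9.3]
force: [-1.3, 0.5, -0.2]
gripper_width: 54.0
gripper_force: 0.0
```

Request:
move_arm(plan=[[[0, 0, 0], 0, 0.65], [[0, 0, 0], 0, 0.65], [[0, 0, 0], 0, 0.65], [[0, 0, 0], 0, 0.65]])

```text
time_s: 15.9
ee_pos: [646.2, -143.7, 15.0]
ee_rot: [180.0, -0.1, 9.3]
force: [-0.9, -0.1, 6.3]
gripper_width: 51.8
gripper_force: 25.0
```

Request:
move_arm(plan=[[[0, 0, 2], 0, 0.65], [[0, 0, 3], 0, 0.65], [[-0.5, 0.2, 4], 1, 0.65], [[-2, 0.7, 1], 3, 0.65], [[-3.5, 1.1, 0], 4, 0.65]])

```text
time_s: 16.4
ee_pos: [588.3, -124.3, 116.2]
ee_rot: [179.8, -0.3, 17.4]
force: [0.0, -0.4, -0.3]
gripper_width: 52.1
gripper_force: 25.0
```

Request:
move_arm(plan=[[[-4, 1.3, 0], 4, 0.65], [[-4, 1.3, 0], 4, 0.65], [[-2.8, 0.9, 0], 2.6, 0.65], [[-0.8, 0.3, 0], 1, 0.65], [[0, 0, 0], 0, 0.65]])

```text
time_s: 16.9
ee_pos: [469.1, -85.4, 114.3]
ee_rot: [180.0, -0.0, 28.9]
force: [0.5, 0.4, 0.0]
gripper_width: 51.6
gripper_force: 25.0
```

Request:
move_arm(plan=[[[0, 0, 0], 0, 0.65]])

```text
time_s: 17.0
ee_pos: [471.4, -86.1, 114.4]
ee_rot: [179.9, -0.1, 28.8]
force: [0.3, 0.1, -0.7]
gripper_width: 52.3
gripper_force: 25.0
```

```bash
python3 - <<'E'
from h import *
d=env.grab_frame("wrist"); save(d,"w8.png"); W=cloud(d)
meas(W,(470,-86),5,25,60); print(env.state()["ee_pos"],env.state()["ee_rot"])
d=env.grab_frame("scene"); W=cloud(d); meas(W,(470,-86),7,20,57);save(d,"s8.png")
E
```

```text
2421 [489.4 -74.5] [33.5 76.1] 29.6 z [ 5.  7. 15.]
[471.61346087 -86.16530211 114.36989044] [ 1.79921733e+02 -8.41208124e-02  2.88394413e+01]
608 [470.8 -87. ] [79.6 76.3] 29.6 z [ 7.  9. 17.]
```

View pics/w8.png

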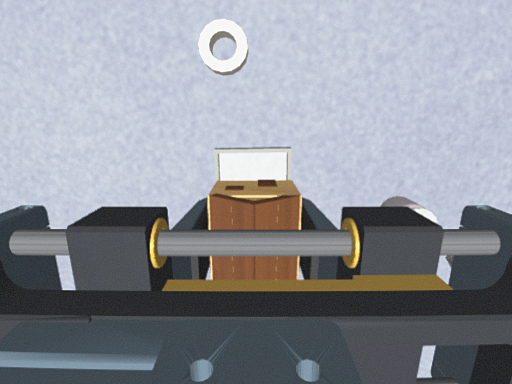

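Request:
move_arm(plan=[[[0.05, 0.05, -4], 0.6, 0.65], [[0, 0, -3], 0, 0.65], [[0, 0, -1.5], 0, 0.65], [[0, 0, -0.4], 0, 0.65], [[0, 0, 0], 0, 0.65]])

```text
time_s: 17.6
ee_pos: [471.0, -85.4, 24.7]
ee_rot: [-180.0, 0.0, 29.5]
force: [-0.4, -0.0, -1.4]
gripper_width: 52.0
gripper_force: 25.0
```

Request:
move_arm(plan=[[[0, 0, 0], 0, 0.65], [[0, 0, 0], 0, 0.65]])

```text
time_s: 17.8
ee_pos: [471.4, -85.5, 26.2]
ee_rot: [179.9, -0.1, 29.5]
force: [-0.9, -0.6, -0.8]
gripper_width: 51.7
gripper_force: 25.0
```

Request:
move_arm(plan=[[[0, 0, -0.2], 0, 0.65], [[0, 0, -0.15], 0, 0.65], [[0, 0, 0], 0, 0.65], [[0, 0, 0], 0, 0.65]])

```text
time_s: 18.2
ee_pos: [470.3, -85.2, 21.8]
ee_rot: [180.0, -0.0, 29.5]
force: [-0.3, 0.4, -1.6]
gripper_width: 51.8
gripper_force: 25.0
```

Request:
move_arm(plan=[[[0, 0, -0.05], 0, 0.65], [[0, 0, 0], 0, 0.45], [[0, 0, 0], 0, 0.3], [[0, 0, 0], 0, 0.1], [[0, 0, 0], 0, 0]])

```text
time_s: 18.7
ee_pos: [470.4, -85.2, 21.3]
ee_rot: [180.0, -0.0, 29.5]
force: [0.6, -1.2, -0.3]
gripper_width: 72.9
gripper_force: 0.0
```

Request:
move_arm(plan=[[[0, 0, 0], 0, 0], [[0, 0, 2], 0, 0], [[0, 0, 4], 0, 0], [[0, 0, 5], 0, 0], [[0, 0, 5], 0, 0]])

```text
time_s: 19.2
ee_pos: [469.7, -85.1, 182.8]
ee_rot: [-180.0, 0.0, 29.5]
force: [0.8, 0.2, 0.1]
gripper_width: 91.1
gripper_force: 0.0
```

```bash
python3 - <<'E'
from h import *
d=env.grab_frame("wrist"); save(d,"w9.png"); W=cloud(d)
meas(W,(470,-85),22,80,58); meas(W,(470,-85),8,80,58); print(env.state()["ee_pos"])
E
```

```text
2259 [470.1 -85.4] [52.8 52. ] 29.5 z [45. 54. 62.]
3035 [471.1 -84.9] [75.1 76.1] 29.6 z [13. 51. 62.]
[474.88070139 -86.08227763 191.28154026]
```

View pics/w9.png

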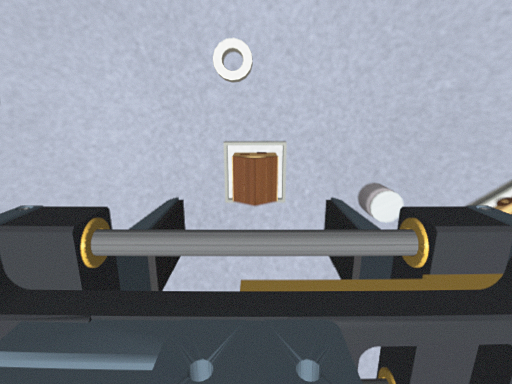

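Request:
move_arm(plan=[[[0.8, 3.7, 0], -2.5, 0], [[0.9, 4.4, 0], -3, 0], [[0.9, 4.4, 0], -3, 0], [[0.9, 4.4, 0], -3, 0], [[0.9, 4.4, 0], -3, 0]])

```text
time_s: 19.75
ee_pos: [514.3, 129.5, 181.1]
ee_rot: [180.0, -0.0, 14.8]
force: [0.9, -0.6, 0.3]
gripper_width: 91.1
gripper_force: 0.0
```

Request:
move_arm(plan=[[[0.9, 4.4, 0], -3, 0], [[0.9, 4.4, 0], -3, 0], [[0.9, 4.4, 0], -3, 0], [[0.9, 4.4, 0], -3, 0], [[0.8, 4.8, 0], -3, 0]])

```text
time_s: 20.25
ee_pos: [558.4, 353.3, 180.8]
ee_rot: [180.0, 0.0, -0.2]
force: [0.8, 0.2, 0.3]
gripper_width: 91.0
gripper_force: 0.0
```

Request:
move_arm(plan=[[[0, 0, 0], 0, 0], [[0, 0, 0], 0, 0]])

```text
time_s: 20.45
ee_pos: [557.8, 352.4, 180.1]
ee_rot: [179.9, 0.1, 0.1]
force: [-0.4, -0.7, 0.1]
gripper_width: 91.3
gripper_force: 0.0
```

```bash
python3 - <<'E'
from h import *
d=env.grab_frame("wrist"); save(d,"w10.png"); W=cloud(d)
meas(W,(558,351),38,80,45); meas(W,(558,351),20,80,45); meas(W,(379,268),5,20,50); print(env.state()["ee_pos"],env.state()["ee_rot"])
E
```

```text
1387 [560.6 354. ] [44.3 47.3] 8.8 z [45. 61. 71.]
1453 [560.9 354.1] [44.9 47.4] 9.9 z [39. 60. 71.]
161 [412.2 269.3] [46.  10.1] 89.7 z [ 5. 10. 14.]
[557.84351591 351.25616513 180.48024015] [1.79916867e+02 6.79346217e-02 1.33825537e-02]
```

View pics/w10.png

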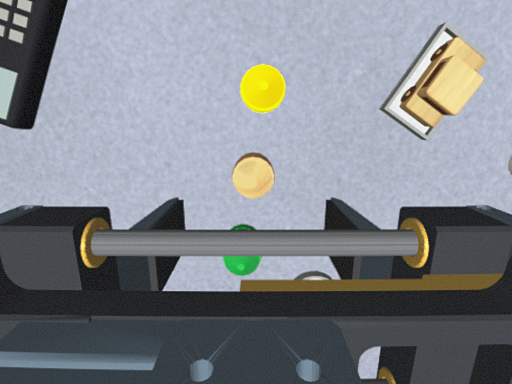

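Request:
move_arm(plan=[[[0.2, 0.1, -5], 0, 0], [[0, 0, -5], 0, 0], [[0, 0, -4], 0, 0], [[0, 0, -2], 0, 0], [[0, 0, -0.5], 0, 0]])

```text
time_s: 21.0
ee_pos: [558.5, 349.8, 13.5]
ee_rot: [179.8, 0.3, -0.1]
force: [0.2, -1.2, -0.3]
gripper_width: 91.2
gripper_force: 0.0
```

Request:
move_arm(plan=[[[0, 0, 0], 0, 0.3], [[0, 0, 0], 0, 0.4], [[0, 0, 0], 0, 0.5], [[0, 0, 0], 0, 0.6], [[0, 0, 0], 0, 0.65]])

```text
time_s: 21.5
ee_pos: [560.6, 353.0, 17.2]
ee_rot: [-180.0, -0.1, -0.0]
force: [0.2, 0.2, -0.5]
gripper_width: 53.9
gripper_force: 0.0
```

Request:
move_arm(plan=[[[0, 0, 0], 0, 0.68], [[0, 0, 0], 0, 0.68], [[0, 0, 0], 0, 0.68], [[0, 0, 0], 0, 0.68], [[0, 0, 0], 0, 0.68]])

```text
time_s: 22.0
ee_pos: [560.5, 353.0, 16.8]
ee_rot: [-180.0, -0.0, -0.0]
force: [-1.2, -0.5, 4.1]
gripper_width: 47.4
gripper_force: 25.0
```

Request:
move_arm(plan=[[[0, 0, 2], 0, 0.68], [[0, 0, 3], 0, 0.68], [[0, 0, 4], 0, 0.68], [[0, 0, 3], 0, 0.68], [[-2, -0.9, 0], 0, 0.68]])

```text
time_s: 22.5
ee_pos: [544.5, 346.0, 140.6]
ee_rot: [-179.7, -0.6, -0.1]
force: [0.7, -0.3, -0.4]
gripper_width: 48.0
gripper_force: 25.0
```

Request:
move_arm(plan=[[[-4, -1.9, 0], 0, 0.68], [[-4, -1.9, 0], 0, 0.68], [[-4, -1.9, 0], 0, 0.68], [[-3, -1.4, 0], 0, 0.68], [[-1.15, -0.5, 0], 0, 0.68]])

```text
time_s: 23.0
ee_pos: [375.3, 265.8, 135.5]
ee_rot: [179.9, 0.2, -0.0]
force: [0.1, 0.9, -0.3]
gripper_width: 47.7
gripper_force: 25.0
```

Request:
move_arm(plan=[[[0, 0, 0], 0, 0.68], [[0, 0, 0], 0, 0.68]])

```text
time_s: 23.2
ee_pos: [380.4, 268.7, 136.5]
ee_rot: [-179.9, -0.1, -0.0]
force: [0.5, 0.2, -1.4]
gripper_width: 47.4
gripper_force: 25.0
```

```bash
python3 - <<'E'
from h import *
d=env.grab_frame("wrist"); save(d,"w11.png"); W=cloud(d)
meas(W,(379,268),5,22,50); print(env.state()["ee_pos"],env.state()["ee_rot"])
P=W.reshape(-1,3); Q=P[(np.hypot(P[:,0]-379,P[:,1]-268)<48)&(P[:,2]>9)&(P[:,2]<20)]
from scipy.optimize import least_squares
for r in (34,36): print(len(Q),least_squares(lambda p:np.hypot(Q[:,0]-p[0],Q[:,1]-p[1])-r,(379,268),loss="soft_l1").x)
E
```

```text
2151 [389. 269.] [53.9 70.8] 0.5 z [ 5.  7. 15.]
[380.63766365 268.79271181 136.44603983] [-1.79944006e+02 -1.07648793e-01 -3.91620793e-02]
512 [380.14713556 268.78204628]
512 [377.77701091 268.81009044]
```

View pics/w11.png

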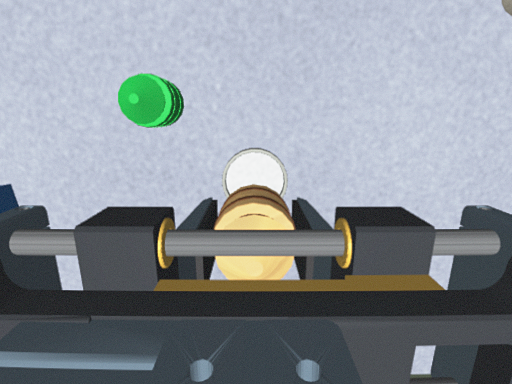

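Request:
move_arm(plan=[[[0, 0, -4.5], 0, 0.68], [[0, 0, -3.5], 0, 0.68], [[0, 0, -2], 0, 0.68], [[0, 0, -0.8], 0, 0.68], [[0, 0, 0], 0, 0.68]])

```text
time_s: 23.75
ee_pos: [379.5, 268.1, 27.3]
ee_rot: [179.9, 0.1, -0.0]
force: [0.9, -0.1, -1.4]
gripper_width: 47.6
gripper_force: 25.0
```

Request:
move_arm(plan=[[[0, 0, 0], 0, 0.68], [[0, 0, 0], 0, 0.68], [[0, 0, 0], 0, 0.68]])

```text
time_s: 24.05
ee_pos: [379.6, 268.3, 29.3]
ee_rot: [-179.9, -0.1, -0.0]
force: [0.4, 0.8, -1.1]
gripper_width: 47.4
gripper_force: 25.0
```

Request:
move_arm(plan=[[[0, 0, -0.25], 0, 0.68], [[0, 0, -0.2], 0, 0.68], [[0, 0, 0], 0, 0.68], [[0, 0, 0], 0, 0.68], [[0, 0, 0], 0, 0.68]])

```text
time_s: 24.55
ee_pos: [378.8, 267.8, 23.8]
ee_rot: [180.0, 0.0, -0.0]
force: [-1.0, 0.6, -1.4]
gripper_width: 47.3
gripper_force: 25.0
```

Request:
move_arm(plan=[[[0, 0, -0.08], 0, 0.68], [[0, 0, 0], 0, 0.5], [[0, 0, 0], 0, 0.35], [[0, 0, 0], 0, 0.1], [[0, 0, 0], 0, 0]])

```text
time_s: 25.05
ee_pos: [378.9, 267.9, 23.1]
ee_rot: [-180.0, -0.0, -0.0]
force: [0.1, 0.1, -0.5]
gripper_width: 68.6
gripper_force: 0.0
```

Request:
move_arm(plan=[[[0, 0, 0], 0, 0], [[0, 0, 2], 0, 0], [[0, 0, 4], 0, 0], [[0, 0, 5], 0, 0], [[0, 0, 5], 0, 0]])

```text
time_s: 25.55
ee_pos: [378.3, 267.4, 184.5]
ee_rot: [180.0, 0.0, -0.0]
force: [1.4, 0.5, -0.6]
gripper_width: 91.0
gripper_force: 0.0
```

Request:
move_arm(plan=[[[0, 0, 0], 0, 0], [[0, 0, 0], 0, 0], [[0, 0, 0], 0, 0]])

```text
time_s: 25.85
ee_pos: [377.8, 267.1, 181.7]
ee_rot: [179.9, 0.1, -0.0]
force: [0.7, -1.1, -0.8]
gripper_width: 91.5
gripper_force: 0.0
```

```bash
python3 - <<'E'
from h import *
d=env.grab_frame("wrist"); W=cloud(d)
meas(W,(380,268),35,85,50); meas(W,(380,268),8,20,50)
d=env.grab_frame("scene"); W=cloud(d); cv2.imwrite("pics/s12.png",cv2.resize(d["frame"][...,::-1],(800,600)))
for n,c,r in (("car",(664,141),65),("loco",(550,-380),75),("house",(471,-85),58),("tin",(516,-233),40),("yellow",(654,342),40),("green",(463,365),40)): print(n); meas(W,c,22,85,r)
meas(W,(570,0),10,40,40)
E
```

```text
1480 [379.3 267.8] [44.8 47.2] 8.6 z [48. 66. 77.]
459 [382.9 269. ] [66.  70.2] 1.9 z [10. 14. 15.]
car
786 [662.6 140.1] [48.3 90.2] 57.8 z [29. 50. 57.]
loco
1309 [ 551.  -380.7] [ 44.  121.5] 62.3 z [26. 59. 74.]
house
546 [469.8 -87.1] [55.1 52.6] 29.9 z [28. 53. 63.]
tin
259 [ 518.6 -235.4] [37.6 38.4] 78.0 z [25. 46. 49.]
yellow
494 [657.3 340.7] [46.5 44.5] 88.1 z [27. 58. 71.]
green
372 [464.5 363.6] [47.1 43.1] 25.5 z [27. 51. 71.]
222 [571.5  -1.9] [42.7 41.5] 48.2 z [12. 22. 26.]
```

View pics/s12.png

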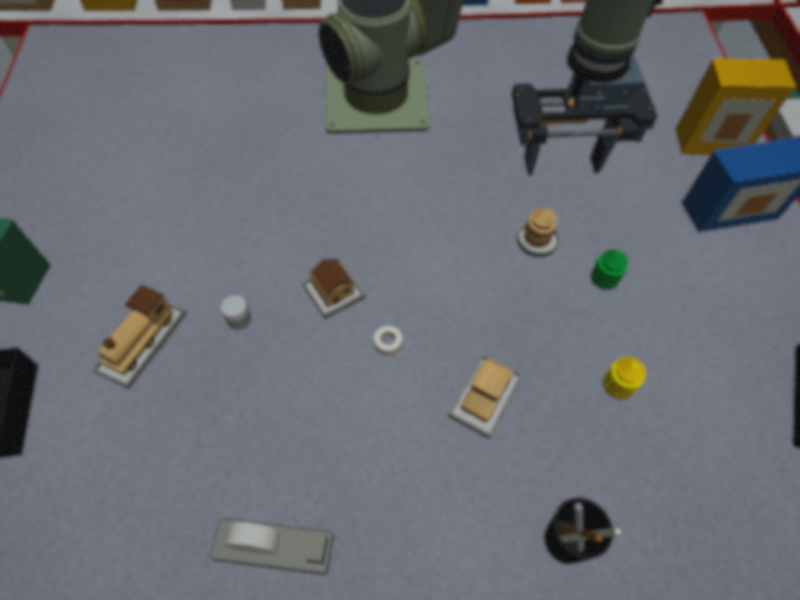

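All four toys stand in their trays: loco (140,335), house (333,285), car (486,392) and tower (540,230). The tin, sticker roll and look-alikes haven't moved, and the gripper is clear of everything.

```bash
python3 -c "
from workcell import env; print(env.job_done())"
```

```text
the job is handed in; nothing more can be done
None
```

The car, locomotive, house and tower each stand upright and released in their own tray, the sticker roll, tin and look-alikes are untouched, and the job is handed in at about 26 s of the 104 s allowed.

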